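# Open the drinks jug and stand its stirring spoon in the lip

## Robot

A 7-joint arm with a two-finger parallel gripper is mounted at the origin on the work surface. World frame = base frame: x ahead of the robot, y to its left, z up, the work surface at z = 0. Lengths are in mm, angles in rad, forces in N, time in s.
With the tool pointing down it reaches from about 425 to 1025 mm from the base axis. Payload 9.4 kg.
Tool frame: the origin (TCP) lies at the centre of the arm's flange, where the gripper is bolted on; the fingertips stand 173 mm ahead of it and the grasp point (between the pads) lies 155 mm ahead of it; z points along the fingers, y is the line along which they close (so a half turn about z gives the same grasp; the last joint's range is limited). The gripper opens to 85 mm and grips with 20 to 120 N. Pads are 22 mm wide; open, the fingers measure 114 mm over their backs; the gripper's body (76 mm by 85 mm) begins 54 mm behind the grasp point. The pads swing forward as they close: fully open they stand 13 mm farther back than shut.
Start: joints at [-1.206, 0.599, -0.003, 1.599, 0.002, 0.943, -0.08], TCP at [309.983, 655.389, 404.675] pointing down, gripper open.
Joint ranges: [-2.57, 2.57], [-0.35, 1.97], [-1.29, 1.29], [0.11, 2.56], [-1.05, 4.19], [0.11, 1.86], [-2.63, 2.63]. Speed limits (rad/s): [2.22, 2.22, 3.01, 3.01, 3.14, 3.14, 3.14].

## Interface

Orientations are given as [roll, pitch, yaw] about the fixed x, y, z axes, in that order (R = Rz(yaw) Ry(pitch) Rx(roll)).
In Python, from plant import manip gives the robot as it stands.
- The arm moves only by the shell command python3 jog.py 'ROWS' [OPENING] [FORCE]. ROWS is a JSON list of rows, 1 to 10 of them, each an object with the fields trans (a list: dx, dy, dz in units of 25 mm), twist (a turn about the tool's z in units of 0.2 rad); a field left out counts as zero; each row shifts and turns the commanded pose from where the row before left it, along the tool's axes as they then stand; what a row does not reach is not made up. A row lasts 1/8 s, in which the tool goes at most 62.5 mm and 0.188 rad, less where a joint would pass 70% of its speed; a pose out of reach is approached as far as the arm can. OPENING is the finger opening in mm, set as the command begins (- or left out keeps the last). The fingers move at their own pace and stop on an object; FORCE is the grip in N (left out, the last holds). Time passes only in rows, so rows that do not move let the fingers close. It prints the time, the measured TCP pose, the force, the opening and the grip force at its end. Input that does not fit is refused with a message, and nothing moves.
- manip.state(): the state, without advancing time (a new reading comes with each control period).
- manip.capture(name): name is "side" or "top"; returns the picture (420x560x3 uint8, red, green, blue); there is no depth.
- manip.camera_model(name): a dict with "fx", "fy", "cx", "cy" (pixels), "k1" (the pictures are not rectified: a ray, as slopes to the right and down, at radius r is drawn at 1 + k1 r^2 times it, then the intrinsics apply), "T" (4x4, takes a point from camera to world coordinates). Camera axes: x right, y down, z forward; pixel columns grow to the right and rows downward; lengths in mm; the calibration is good to about 2 mm. A picture is of the moment at which its call begins. camera_model takes no time and is no camera call.
- manip.close_job(): hands the job in; it is judged then, once.
The state is a dict: "time": time; "q": joint angles; "dq": joint speeds; "joint_torque": joint torques, N m; "eef_pos": TCP position; "tcp_rot": TCP orientation; "force": force on the tool from outside, world axes, zero at the start; "moment": the same for the moment, N m; "width": finger opening in mm; "grip_force": force on a finger pad.
Only numpy, scipy, OpenCV 4.12 (cv2) and the standard library are available. Lean on these libraries where they do the work, as an engineer would, in place of code of your own. Each camera call takes 0.05 s, during which the arm holds its last target. There are 200 camera calls.

## Task

Get the drinks jug ready: take the wooden lid off the jug and set it down, knob up, fully on the round cork mat. Then take the long wooden spoon from the sloped wire rest and lower it bowl first to the bottom of the jug, only then letting go, so that it is left leaning out over the pouring lip with its stem lying in the lip. Do not drop the lid, tip or shove the jug, or knock any of the other things on the worktop.

Things in the scene. Friction and masses are not known exactly. Their poses are not given: they have to be found in the camera images.
- jug: White twelve-sided ceramic jug, loose, about 0.8 kg: 135 mm tall, outer width across flats 92 mm, inner 84 mm, walls 4 mm, floor 6 mm thick. Origin: centre of its underside, z up. The pouring lip is at its +x side, a loop handle (reaching 91 mm from the axis, 26 to 118 mm up) at its -x side. Its position varies, and the lip points within about 60 degrees of straight away from the robot.
- jug_lip: The pouring lip, part of the jug and with the jug's own origin and axes: the wall on the +x side is cut down from 135 to 122 mm over a 23 mm wide gap, and a short spout with two cheeks (13 mm apart at its outer end) reaches 64 mm from the axis. The spoon's stem must end up resting here.
- jug_lip_point (a point): Middle of the lip's sill: 44 mm from the jug's axis along its +x, 122 mm up.
- lid: Loose round wooden lid, about 120 g, lying on the jug at the start: underside plug 72 mm diameter and 6 mm deep, above it a flange 100 mm diameter and 8 mm thick (lies on the jug's rim), on top a knob 22 mm diameter and 32 mm tall. Origin: centre of the plug's underside, 129 mm above the worktop when on the jug; z up through the knob. Whole height 46 mm.
- lid_knob (a point): Grip point on the lid's knob, on its axis, 37 mm above the lid's origin and 23 mm above the flange's top; the knob's top is 9 mm higher.
- cork_mat: Fixed round cork mat, 170 mm diameter, 8 mm thick, for the lid. Origin: centre of its underside.
- rest: Fixed sloped steel wire rest, 60 mm wide, holding the spoon at 30 degrees to the worktop: bowl end low at its -x end by a stop plate, handle end high to its +x. Two cross wires bear the stem 60 and 140 mm from the bowl tip, between upright pins that rise about 7 mm above the stem; it lifts out straight up. Origin on the worktop under the spoon's middle.
- spoon: Loose long wooden stirring spoon, about 60 g, 260 mm long: square stem 10 x 10 mm, round bowl 34 mm diameter and 9 mm thick at one end. Origin: on the stem's axis, mid-length. +x points along the stem to the plain handle end, z is normal to the bowl's face (bowl opens to +z), upward at the start.
- spoon_tip (a point): The bowl end's tip, 130 mm from the origin along the spoon's -x.
- spoon_top (a point): The plain handle end, 130 mm from the origin along the spoon's +x.
- spoon_grip (a point): Good point to hold the stem: 70 mm from the origin towards the handle end, 200 mm from the bowl tip, clear of the rest; about 116 mm above the worktop at the start.
- pot: Bystander: plain round white utensil pot, no lip, no lid, 92 mm diameter, 110 mm tall; origin under its centre. Leave it alone.
- tumbler: Bystander: glass tumbler, 68 mm diameter, 100 mm tall; origin under its centre. Leave it alone.
- mug: Bystander: blue mug with a handle, 80 mm diameter, 90 mm tall; origin under its centre. Leave it alone.
- bowl: Bystander: white bowl, 130 mm diameter, 50 mm tall; origin under its centre. Leave it alone.
- pepper: Bystander: small glass jar with a steel cap, 50 mm diameter, 90 mm tall; origin under its centre. Leave it alone.
- spatula: Bystander: black kitchen spatula lying flat on the far side, roughly along x, about 280 mm long; origin near its middle. Leave it alone.

How it is judged (in metres and radians):
On the way, in this order (a step that is already met when the one before it is completed fails the run):
1. the lid stands released and at rest, knob up, on the cork mat (horizontal distance between lid and cork_mat below 0.035 m and height (world z) of lid below 0.014 m and angle between lid's own z axis and vertical below 0.1 rad and contact force between the fingers and lid below 0.05 N and linear speed of lid below 0.03 m/s), for 0.2 s.
2. the spoon, still held, has been lowered bowl first to the bottom of the jug (x of spoon_tip in the frame of jug between -0.05 and 0.05 m and y of spoon_tip in the frame of jug between -0.05 and 0.05 m and z of spoon_tip in the frame of jug below 0.03 m and contact force between the fingers and spoon above 0.3 N), for 0.05 s.
At the end, for the whole second after the job is handed in: Lid released, still, knob up, within 35 mm of the mat's centre. Spoon released, still, bowl tip in the jug under 30 mm above its underside, stem pressing on the lip, handle end over 60 mm out on the lip side and within 50 mm of its middle line. Jug upright, moved under 40 mm (all of step 1 and x of spoon_tip in the frame of jug between -0.05 and 0.05 m and y of spoon_tip in the frame of jug between -0.05 and 0.05 m and z of spoon_tip in the frame of jug below 0.03 m and x of spoon_top in the frame of jug above 0.06 m and y of spoon_top in the frame of jug between -0.05 and 0.05 m and contact force between spoon and jug_lip above 0.02 N and linear speed of spoon below 0.03 m/s and contact force between the fingers and spoon below 0.05 N and angle between jug's own z axis and vertical below 0.05 rad and distance of jug from where it was at the start of the episode below 0.04 m); the robot touches nothing.
It fails at once if the lid is dropped (moves faster than 0.7 m/s untouched by the fingers, a fall of about 25 mm) (contact force between the fingers and lid below 0.01 N and linear speed of lid above 0.7 m/s).
It fails at once if the jug is tipped (over 0.2 rad) or shoved more than 40 mm (angle between jug's own z axis and vertical above 0.2 rad or distance of jug from where it was at the start of the episode above 0.04 m).
It fails at once if a bystander is knocked more than 40 mm from its place (distance of any of pot, tumbler, mug, bowl, pepper, spatula from where it was at the start of the episode above 0.04 m).
It also fails if it takes over 56 s, if anything falls off the work surface, if the arm or the gripper's body presses on something with over 40 N, if the wrist force passes 120 N, or if a joint passes its speed limit or range.

## Working session

There is one attempt and no reset: what is moved stays moved. The work goes in short steps, Python scripts to look and compute and a shell command to move; the robot and the scene stay as the last step left them, time stands still between calls to the robot, and variables do not carry over. Pictures are saved under pics/ and viewed, at most 12 in all, crops included, and the job is handed in when it is done.

```bash
ls; mkdir -p pics
python3 - <<'E'
from plant import manip
import cv2,numpy as np
np.set_printoptions(precision=4,suppress=True)
for n in("side","top"):
    im=manip.capture(n); cv2.imwrite(f"pics/{n}0.png",im[:,:,::-1]); print(manip.camera_model(n))
s=manip.state(); print(s)
E
```

```text
jog.py
pics
plant.py
{'fx': 386.8548133670734, 'fy': 386.8548133670734, 'cx': 272.7453808763905, 'cy': 212.76692227137914, 'k1': -0.02083253580915508, 'T': array([[   0.976 ,   -0.1574,    0.1504,  407.2983],
       [  -0.2175,   -0.6756,    0.7045, -718.6469],
       [  -0.0093,   -0.7203,   -0.6936,  756.6065],
       [   0.    ,    0.    ,    0.    ,    1.    ]])}
{'fx': 449.5774196265346, 'fy': 449.5774196265346, 'cx': 288.4859514039497, 'cy': 208.41130759872865, 'k1': -0.09016420096088962, 'T': array([[   0.043 ,   -0.9755,    0.2156,  362.5016],
       [  -0.9991,   -0.0411,    0.0136,  -64.789 ],
       [  -0.0044,   -0.216 ,   -0.9764, 1057.526 ],
       [   0.    ,    0.    ,    0.    ,    1.    ]])}
{'time': 0.1, 'q': array([-1.2057,  0.6001, -0.0025,  1.6   ,  0.0018,  0.9429, -0.0798]), 'dq': array([-0.0008, -0.0017, -0.0003, -0.0036, -0.0002,  0.0002, -0.001 ]), 'joint_torque': array([  0.0061, -77.7994,   1.5704, -25.8622,   0.0126,   0.0056,
        -0.    ]), 'eef_pos': array([309.9116, 655.2438, 403.9013]), 'tcp_rot': array([-3.1402,  0.0001,  2.6999]), 'force': array([ 0.3099, -0.2008, -0.1005]), 'moment': array([ 0.0034, -0.0068, -0.0098]), 'grip_force': 0.0, 'width': 85.06475117882015}
```
View pics/side0.png

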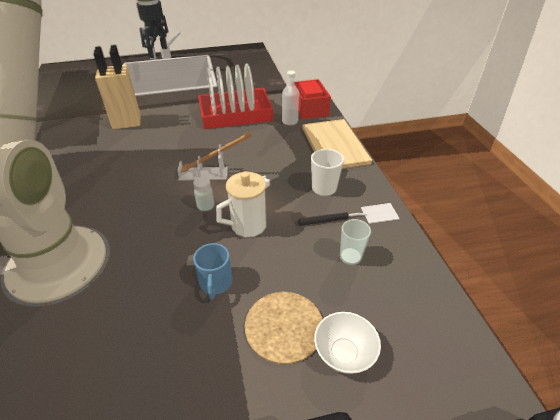

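View pics/top0.png

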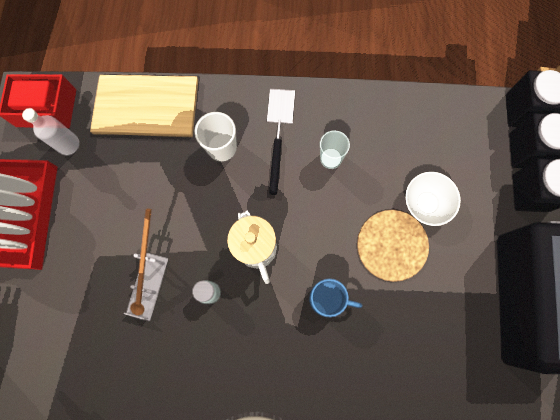

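The side view shows the lid at about (246,186) with its knob at (245,178), the lip at (266,182), the handle at (224,212) and the spoon from (183,168) to (252,136). The top view shows the knob at about (252,234), the lip at (243,215), the handle at (265,275), the spoon from (138,310) to (149,210) and the mat at (393,245). I'll zoom in for exact pixels.

Create h.py:
```python
from plant import manip
import cv2,numpy as np
np.set_printoptions(precision=2,suppress=True)
def ray(n,uv):
    c=manip.camera_model(n); K=np.array([[c["fx"],0,c["cx"]],[0,c["fy"],c["cy"]],[0,0,1]])
    p=cv2.undistortPoints(np.float64([[uv]]),K,np.float64([c["k1"],0,0,0]))[0,0]
    T=np.array(c["T"]); d=T[:3,:3]@[p[0],p[1],1]; return T[:3,3],d/np.linalg.norm(d)
def plane(n,uv,z):
    o,d=ray(n,uv); return o+d*(z-o[2])/d[2]
def tri(a,b):
    "a: side pixel, b: top pixel -> point, gap"
    o1,d1=ray("side",a); o2,d2=ray("top",b)
    t=np.linalg.lstsq(np.c_[d1,-d2],o2-o1,rcond=None)[0]
    p,q=o1+t[0]*d1,o2+t[1]*d2; return (p+q)/2,np.linalg.norm(p-q)
```

Run:
```python
from h import *
s=cv2.imread("pics/side0.png");t=cv2.imread("pics/top0.png")
a=cv2.resize(s[120:250,165:295],(780//2*1,390),interpolation=2)
a=cv2.resize(s[125:245,170:280],None,fx=5,fy=5,interpolation=2)
cv2.imwrite("pics/sc.png",a)
b=cv2.resize(t[200:325,120:280],None,fx=4.8,fy=4.8,interpolation=2); cv2.imwrite("pics/tc.png",b)
for n,im,(x0,y0,x1,y1) in(("side",s,(235,280,330,370)),("top",t,(345,195,440,290))):
    h=cv2.cvtColor(im,cv2.COLOR_BGR2HSV); m=cv2.inRange(h,(8,70,90),(30,255,255)); M=np.zeros_like(m); M[y0:y1,x0:x1]=m[y0:y1,x0:x1]
    M=cv2.morphologyEx(M,cv2.MORPH_CLOSE,np.ones((5,5)))
    c=max(cv2.findContours(M,0,1)[0],key=cv2.contourArea)
    P=np.array([plane(n,p[0].astype(float),8)[:2] for p in c],np.float32)
    print(n,cv2.minEnclosingCircle(P),cv2.fitEllipse(P),cv2.fitEllipse(c))
```

```text
side ((516.8731689453125, -302.1011962890625), 86.90213012695312) ((514.3576049804688, -300.8170471191406), (161.58831787109375, 174.42861938476562), 153.74942016601562) ((282.2798156738281, 327.1963195800781), (73.18512725830078, 75.6086196899414), 77.22390747070312)
top ((516.9459228515625, -299.86767578125), 86.5915756225586) ((517.1383666992188, -299.5244445800781), (169.86810302734375, 170.2537384033203), 52.687984466552734) ((392.5342712402344, 245.19935607910156), (70.04429626464844, 72.92353820800781), 135.71514892578125)
```

View pics/sc.png

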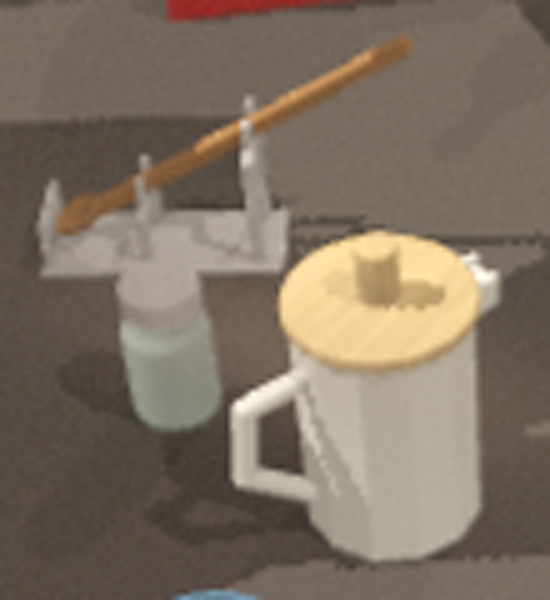

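View pics/tc.png

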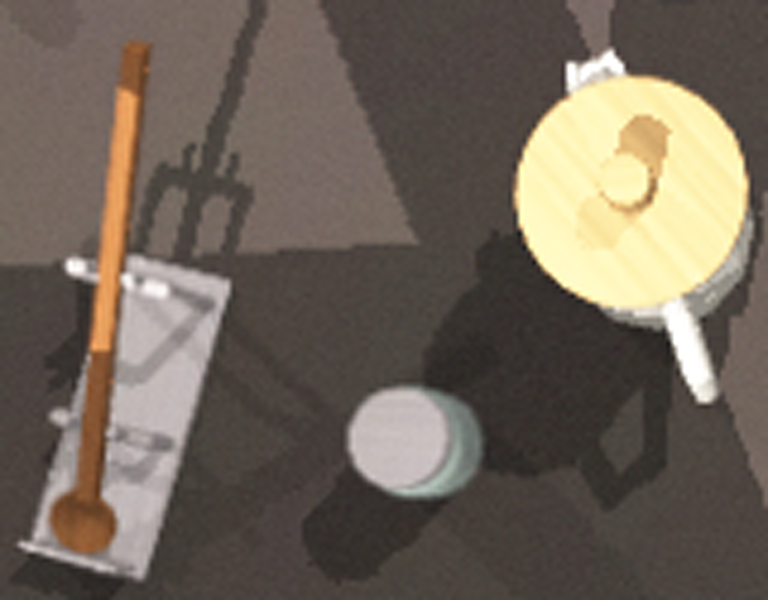

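The crops show: in the side crop, the knob top at (378,244), flange centre (380,300), spoon end (405,46), bowl tip (60,228) and handle corner (236,405). In the top crop, the knob top is at (627,179), flange (632,192), spoon end (137,43), bowl tip (82,552), spout end about (595,58) and handle corner (706,398).

Run:
```python
from h import *
S=lambda x,y:(170+x/5-.4,125+y/5-.4)
T=lambda x,y:(120+x/4.8-.4,200+y/4.8-.4)
for n,a,b in(("knobtop",(378,246),(627,179)),("flange",(380,300),(632,192)),("spoontop",(405,46),(137,45)),("tip",(60,228),(82,552)),("bowlc",(80,212),(84,521)),("handle",(236,407),(706,398)),("pepper",(158,285),(399,440))):
    print(n,*tri(S(*a),T(*b)))
print("spout ends z=135",plane("top",T(569,64),135),plane("top",T(611,50),135))
print("mat",tri((282.3,327.2),(392.5,245.2)))
# lid contours
for n,(x0,y0,x1,y1) in(("side",(220,165,270,205)),("top",(222,210,282,270))):
    im=cv2.imread(f"pics/{n}0.png");h=cv2.cvtColor(im,cv2.COLOR_BGR2HSV);m=cv2.inRange(h,(12,60,120),(32,255,255));M=np.zeros_like(m);M[y0:y1,x0:x1]=m[y0:y1,x0:x1]
    c=max(cv2.findContours(M,0,1)[0],key=cv2.contourArea)
    P=np.array([plane(n,p[0].astype(float),143)[:2] for p in c],np.float32); print(n,cv2.minEnclosingCircle(P),cv2.fitEllipse(c))
# spoon stem lines
for n,(x0,y0,x1,y1) in(("side",(178,128,256,175)),("top",(128,205,155,320))):
    im=cv2.imread(f"pics/{n}0.png");h=cv2.cvtColor(im,cv2.COLOR_BGR2HSV);m=cv2.inRange(h,(3,90,50),(20,255,255));M=np.zeros_like(m);M[y0:y1,x0:x1]=m[y0:y1,x0:x1]
    p=np.argwhere(M)[:,::-1]; print(n,len(p),p.min(0),p.max(0),cv2.fitLine(p.astype(np.float32),2,0,.01,.01).ravel())
```

```text
knobtop [497.31  21.03 174.15] 1.6514589125991264
flange [496.7   21.89 139.65] 1.0716492894799292
spoontop [550.35 243.17 142.53] 1.137751719230286
tip [330.14 287.18  15.  ] 2.826916958676416
bowlc [344.73 283.32  27.85] 2.3063633464605315
handle [414.91 -13.03 114.91] 7.3734955939011755
pepper [388.25 124.05  88.22] 1.0875705085556042
spout ends z=135 [552.07  53.32 135.  ] [559.1   35.31 135.  ]
mat (array([ 515.79, -301.32,   -2.18]), np.float64(2.979188059052227))
side ((494.04217529296875, 19.0875301361084), 55.856971740722656) ((245.107177734375, 185.12025451660156), (27.599443435668945, 40.629112243652344), 85.14066314697266)
top ((496.4847106933594, 21.8389892578125), 50.802921295166016) ((251.09979248046875, 239.46231079101562), (47.30410385131836, 48.19734191894531), 58.51520538330078)
side 426 [181 128] [255 174] [  0.95  -0.31 219.89 154.17]
top 682 [130 208] [151 314] [  0.11  -0.99 141.68 264.72]
```

```bash
cat >> h.py <<'E'
def togo(x,y,z,yaw=None):
    "shift in present tool axes (mm) that brings the grasp point (155 ahead) to x,y,z, and turn to yaw"
    s=manip.state(); from scipy.spatial.transform import Rotation as R
    M=R.from_euler("xyz",s["tcp_rot"]).as_matrix()
    d=M.T@(np.array([x,y,z])-(s["eef_pos"]+155*M[:,2]))
    t=0 if yaw is None else -((yaw-s["tcp_rot"][2]+np.pi)%(2*np.pi)-np.pi)
    print("togo",d,"turn",round(t,3),"F",s["force"],"w",round(s["width"],1),"g",round(s["grip_force"],2),"t",s["time"])
E
python3 -c "
from h import *
togo(497,21.6,240)"
```

```text
togo [-440.   -492.61    9.64] turn 0 F [ 0.31 -0.2  -0.1 ] w 85.1 g 0.0 t 0.1
```

The rows are not in the units I measure in: shifts go in units of 25 mm and turns go in units of 0.2 rad. I convert before sending: -30 mm is -1.2, -34 mm is -1.36.

```bash
python3 jog.py '[{"trans":[-0.8,-0.88,0.04]},{"trans":[-1.2,-1.36,0.04]},{"trans":[-1.2,-1.36,0.04]},{"trans":[-1.2,-1.36,0.04]},{"trans":[-1.2,-1.36,0.04]},{"trans":[-1.2,-1.36,0.04]},{"trans":[-1.2,-1.36,0.04]},{"trans":[-1.2,-1.36,0.04]},{"trans":[-1.2,-1.36,0.04]},{"trans":[-1.2,-1.36,0]}]' 60; python3 jog.py '[{"trans":[-1.2,-1.36,0]},{"trans":[-1.2,-1.36,0]},{"trans":[-1.2,-1.36,0]},{"trans":[-1.2,-1.32,0]},{"trans":[-1.2,-1.28,0]},{},{}]' 60; python3 -c "
from h import *
cv2.imwrite('pics/top1.png',manip.capture('top')[:,:,::-1])
togo(497,21.6,166)"
```

```text
time: 1.35
eef_pos: [432.1, 233.4, 395.5]
tcp_rot: [-3.141, -0.0, 2.7]
force: [0.6, 0.8, 0.6]
width: 60.3
grip_force: 0.0
time: 2.22
eef_pos: [495.9, 20.1, 395.5]
tcp_rot: [-3.142, -0.001, 2.7]
force: [-0.1, 0.0, -0.8]
width: 60.1
grip_force: 0.0
togo [-0.83  1.3  74.54] turn 0 F [ 0.47 -0.12  0.44] w 60.2 g 0.0 t 2.275
```

```bash
python3 jog.py '[{"trans":[-0.04,0.04,0.48]},{"trans":[0,0,0.8]},{"trans":[0,0,0.8]},{"trans":[0,0,0.6]},{"trans":[0,0,0.24]},{}]'; python3 jog.py '[{},{},{},{},{}]' 0 40;python3 jog.py '[{"trans":[0,0,-0.2]},{"trans":[0,0,-0.4]},{"trans":[0,0,-0.8]},{"trans":[0,0,-0.8]},{"trans":[0,0,-0.8]},{},{}]'; python3 -c "
from h import *
cv2.imwrite('pics/side2.png',cv2.resize(manip.capture('side')[90:290,140:340,::-1],None,fx=3,fy=3))
togo(516.5,-300.3,230)"
```

```text
time: 3.02
eef_pos: [497.5, 20.5, 322.4]
tcp_rot: [-3.141, -0.001, 2.7]
force: [0.8, -0.5, -0.3]
width: 59.8
grip_force: 0.0
time: 3.65
eef_pos: [497.6, 20.2, 323.4]
tcp_rot: [3.141, 0.001, 2.7]
force: [-1.1, -0.2, 6.5]
width: 20.4
grip_force: 39.0
time: 4.53
eef_pos: [497.2, 20.3, 397.4]
tcp_rot: [-3.141, -0.0, 2.7]
force: [-0.3, -0.3, -1.3]
width: 20.7
grip_force: 39.2
togo [-154.67 -281.4    12.14] turn 0 F [ 0.17  0.13 -1.51] w 20.5 g 39.2 t 4.575
```

View pics/side2.png

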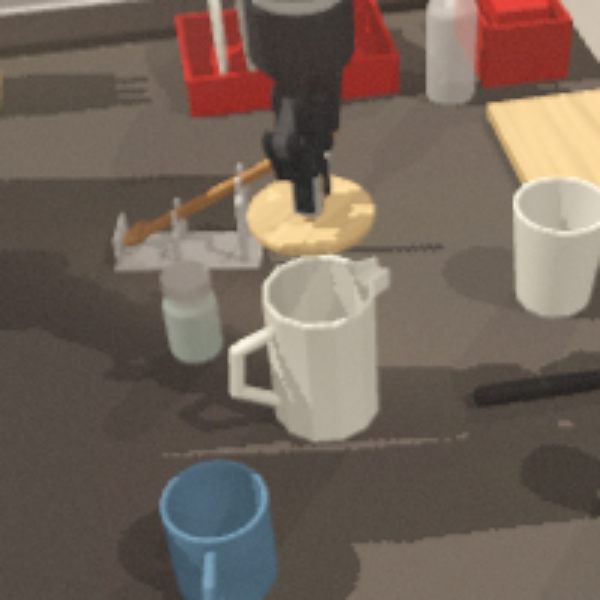

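The lid hangs level from the gripper, and the open jug stands at crop (320,350) with its lip at (372,275). Next I carry the lid to the mat.

In the tool's units: -22 mm is -0.88, -20 mm is -0.8.

```bash
python3 jog.py '[{"trans":[-0.28,-0.56,0]},{"trans":[-0.6,-1.12,0]},{"trans":[-0.8,-1.44,0]},{"trans":[-0.88,-1.6,0]},{"trans":[-0.88,-1.6,0]},{"trans":[-0.88,-1.6,0]},{"trans":[-0.8,-1.44,0]},{"trans":[-0.6,-1.12,0]},{"trans":[-0.32,-0.52,0]},{"trans":[-0.12,-0.24,0]}]'; python3 jog.py '[{"trans":[0,0,0.4]},{"trans":[0,0,1]},{"trans":[0,0,1.2]},{"trans":[0,0,1.2]},{"trans":[0,0,1.2]},{"trans":[0,0,1]},{"trans":[0,0,0.6]},{"trans":[0,0,0.4]},{"trans":[0,0,0.2]},{}]'; python3 -c "
from h import *
togo(516.5,-300.3,202.4-155)"
```

```text
time: 5.82
eef_pos: [516.2, -300.3, 397.1]
tcp_rot: [3.142, -0.001, 2.699]
force: [0.4, 1.3, -2.6]
width: 20.5
grip_force: 39.3
time: 7.08
eef_pos: [516.6, -299.6, 217.9]
tcp_rot: [3.142, 0.0, 2.7]
force: [0.7, 0.2, -0.5]
width: 20.5
grip_force: 39.3
togo [-0.14 -0.71 15.48] turn 0 F [ 0.7   0.18 -0.49] w 20.5 g 39.3 t 7.075
```

```bash
python3 jog.py '[{"trans":[0,0,0.24]},{"trans":[0,0,0.16]},{"trans":[0,0,0.08]},{"trans":[0,0,0.08]},{"trans":[0,0,0.04]},{},{}]'
```

```text
time: 7.95
eef_pos: [516.5, -299.6, 202.8]
tcp_rot: [-3.142, 0.0, 2.7]
force: [1.1, 0.2, -2.4]
width: 20.4
grip_force: 39.3
```

In the tool's units: 1 mm is 0.04.

```bash
python3 jog.py '[{"trans":[0,0,0.04]},{"trans":[0,0,0.04]},{},{}]'
```

```text
time: 8.45
eef_pos: [516.5, -299.6, 202.3]
tcp_rot: [3.141, 0.001, 2.7]
force: [-3.7, 2.6, 18.1]
width: 20.8
grip_force: 41.4
```

In the tool's units: -0.5 mm is -0.02.

```bash
python3 jog.py '[{"trans":[0,0,-0.02]},{},{},{},{}]' 50; python3 jog.py '[{"trans":[0,0,-0.4]},{"trans":[0,0,-1.6]},{"trans":[0,0,-2]},{"trans":[0,0,-2]},{"trans":[0,0,-1.6]},{}]'
python3 - <<'E'
from h import *
t=manip.capture('top')[:,:,::-1];s=manip.capture('side')[:,:,::-1]
cv2.imwrite('pics/top3.png',t);cv2.imwrite('pics/side3.png',s)
a=cv2.resize(t[205:290,340:450],None,fx=3.6,fy=3.6); b=cv2.resize(s[155:250,200:300],None,fx=3.9,fy=3.9)
c=cv2.resize(t[200:300,215:295],None,fx=4.9,fy=4.9)
out=np.zeros((500,790,3),np.uint8);out[:a.shape[0],:396]=a;out[:490,398:790]=c;cv2.imwrite('pics/c3.png',out);cv2.imwrite('pics/s3.png',b)
# spoon grip point 215 mm from the tip
top=np.array([550.3,243.2,142.5]);tip=np.array([330.1,287.2,15.]);d=(top-tip)/np.linalg.norm(top-tip);g=tip+215*d;print(d,g)
togo(*(g+[0,0,80]),np.pi+np.arctan2(d[1],d[0]))
E
```

```text
time: 9.07
eef_pos: [516.5, -299.6, 201.1]
tcp_rot: [3.142, -0.0, 2.7]
force: [-0.1, 0.6, 0.2]
width: 50.1
grip_force: 0.0
time: 9.82
eef_pos: [516.8, -300.0, 395.3]
tcp_rot: [3.142, 0.007, 2.7]
force: [-0.1, 0.5, -0.2]
width: 50.1
grip_force: 0.0
[ 0.85 -0.17  0.49] [513.44 250.57 121.16]
togo [237.81 495.99  35.47] turn -0.245 F [-0.36  0.36 -0.37] w 49.7 g 0.0 t 9.925
```

View pics/c3.png

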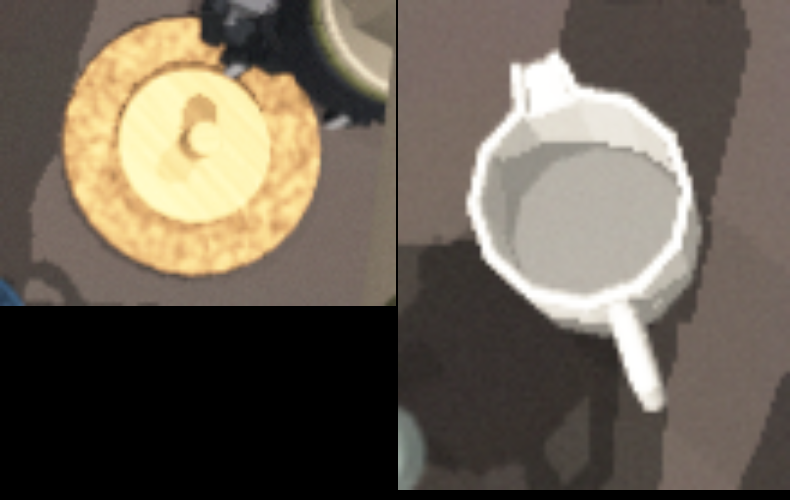

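The lid sits flat and knob up on the mat, centred at crop (195,145) with the mat at (192,146). The jug rim is centred at crop (581,197), with the spout end at about (536,60) and the handle end at (655,403).

Run:
```python
from h import *
C=lambda x,y:(215+(x-398)/4.9-.4,200+y/4.9-.4)
c=plane('top',C(581,197),135)
for z in(125,135):print('spout',plane('top',C(536,60),z))
print('c',c); s=plane('top',C(536,60),135)-c; h=c-plane('top',C(655,403),112)
print('yaw',np.degrees(np.arctan2(s[1],s[0])),np.degrees(np.arctan2(h[1],h[0])),np.hypot(*s[:2]),np.hypot(*h[:2]))
im=cv2.imread('pics/top3.png');hh=cv2.cvtColor(im,cv2.COLOR_BGR2HSV)
m=cv2.inRange(hh,(12,60,120),(32,255,255))
```

```text
spout [556.9   44.93 125.  ]
spout [554.81  43.75 135.  ]
c [496.47  20.88 135.  ]
yaw 21.405404860942106 22.447863836917772 62.65892820489909 90.53871023986359
```

In the tool's units: 42 mm is 1.68, 40 mm is 1.6, -0.05 rad is -0.25.

```bash
python3 jog.py '[{"trans":[0.4,0.96,0]},{"trans":[0.8,1.6,0.08]},{"trans":[0.8,1.68,0.12]},{"trans":[0.8,1.68,0.12]},{"trans":[0.8,1.68,0.12]},{"trans":[0.8,1.68,0.12]},{"trans":[0.8,1.68,0.12],"twist":-0.25},{"trans":[0.8,1.68,0.12],"twist":-0.25},{"trans":[0.8,1.68,0.12],"twist":-0.25},{"trans":[0.8,1.68,0.12],"twist":-0.225}]' 40; python3 -c "
from h import *
togo(513.4,250.6,201,2.944)"
```

```text
time: 11.18
eef_pos: [501.3, 143.8, 363.9]
tcp_rot: [-3.14, -0.002, 2.896]
force: [-0.1, -0.1, 0.6]
width: 39.7
grip_force: 0.0
togo [ 13.86 106.78   7.76] turn -0.048 F [-0.14 -0.14  0.61] w 39.7 g 0.0 t 11.175
```

In the tool's units: 30 mm is 1.2, 3 mm is 0.12, -0.048 rad is -0.24.

```bash
python3 jog.py '[{"trans":[0.12,1,0.04],"twist":-0.24},{"trans":[0.2,1.4,0.08]},{"trans":[0.16,1.2,0.12]},{"trans":[0.04,0.48,0.04]},{"trans":[0.04,0.2,0.04]},{},{}]'; python3 -c "
from h import *
togo(513.4,250.6,122,2.944)"
```

```text
time: 12.05
eef_pos: [510.6, 248.7, 357.3]
tcp_rot: [-3.141, 0.0, 2.941]
force: [0.4, -0.2, -0.1]
width: 39.5
grip_force: 0.0
togo [-2.32  2.51 80.29] turn -0.003 F [ 0.41 -0.2  -0.07] w 39.5 g 0.0 t 12.05
```

In the tool's units: 25 mm is 1, 15 mm is 0.6.

```bash
python3 jog.py '[{"trans":[-0.08,0.08,0.6]},{"trans":[0,0,1]},{"trans":[0,0,1]},{"trans":[0,0,0.48]},{"trans":[0,0,0.12]},{},{}]'
python3 - <<'E'
from h import *
togo(513.4,250.6,122,2.944)
t=manip.capture('top')[:,:,::-1];s=manip.capture('side')[:,:,::-1]
o=np.hstack([cv2.resize(t[190:330,110:210],(400,560)),cv2.resize(s[90:200,165:265],(400,440))[:440] if 0 else cv2.resize(s[80:220,165:265],(400,560))]);cv2.imwrite('pics/g.png',o)
E
```

```text
time: 12.92
eef_pos: [513.0, 251.5, 277.9]
tcp_rot: [3.141, 0.001, 2.943]
force: [0.8, 0.6, 0.8]
width: 39.9
grip_force: 0.0
togo [-0.41 -0.98  0.93] turn -0.001 F [0.8  0.63 0.83] w 39.9 g 0.0 t 12.925
```

View pics/g.png

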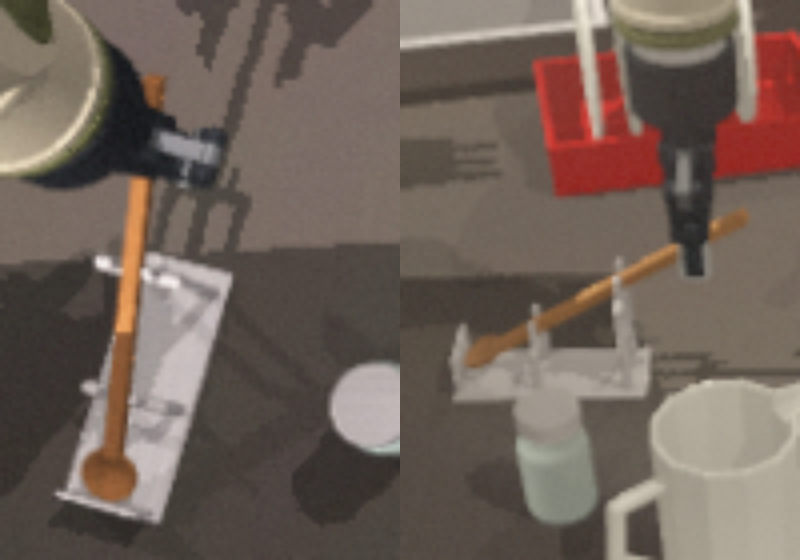

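The fingers straddle the stem at about crop (150,130) on the left and (695,240) on the right, clear of the rest. I'll close them, then swing the spoon steeper with its tip braced on the stop plate.

In the tool's units: -5 mm is -0.2, -4 mm is -0.16.

```bash
python3 jog.py '[{},{},{},{},{}]' 0 20; python3 jog.py '[{"trans":[0.16,0,-0.16]},{"trans":[0.16,0,-0.2]},{"trans":[0.16,0,-0.2]},{"trans":[0.16,0,-0.2]},{}]'
```

```text
time: 13.65
eef_pos: [512.9, 251.5, 277.3]
tcp_rot: [3.141, 0.0, 2.943]
force: [0.0, 0.5, 2.8]
width: 9.4
grip_force: 24.5
time: 14.28
eef_pos: [497.6, 254.7, 297.2]
tcp_rot: [3.14, 0.002, 2.943]
force: [5.3, -1.5, 2.1]
width: 9.8
grip_force: 25.1
```

In the tool's units: -9 mm is -0.36, -8 mm is -0.32.

```bash
python3 jog.py '[{"trans":[0.28,0,-0.36]},{"trans":[0.28,0,-0.36]},{"trans":[0.32,0,-0.32]},{"trans":[0.32,0,-0.32]},{}]'
python3 - <<'E'
from h import *
togo(0,0,0)
s=manip.capture('side')[:,:,::-1];t=manip.capture('top')[:,:,::-1]
cv2.imwrite('pics/t4.png',t)
cv2.imwrite('pics/g4.png',cv2.resize(s[70:220,150:300],(600,600)))
E
```

```text
time: 14.9
eef_pos: [466.7, 260.9, 330.7]
tcp_rot: [3.142, -0.001, 2.944]
force: [1.7, 0.4, -0.9]
width: 9.7
grip_force: 26.1
togo [ 406.23 -347.43  175.89] turn 0 F [ 1.66  0.38 -0.88] w 9.7 g 26.06 t 14.9
```

View pics/g4.png

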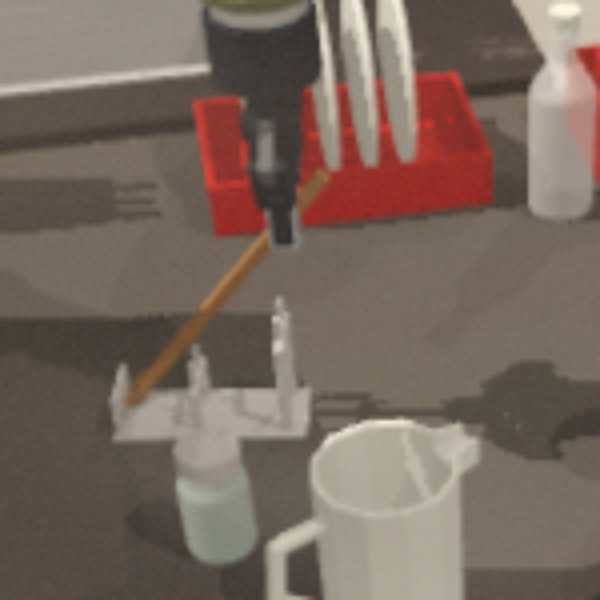

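The swing works: the spoon is steeper at about 48°, its tip at crop (135,398) against the stop plate and its end at (322,178). I'll carry on to about 62°.

In the tool's units: 10 mm is 0.4, -8 mm is -0.32.

```bash
python3 jog.py '[{"trans":[0.36,0,-0.32]},{"trans":[0.4,0,-0.32]},{"trans":[0.4,0,-0.28]},{"trans":[0.4,0,-0.26]},{"trans":[0.28,0,-0.16]},{},{}]'; python3 jog.py '[{"trans":[-0.04,0,-0.32]},{"trans":[0,0,-1]},{"trans":[0,0,-1]},{"trans":[0,0,-1]},{"trans":[0,0,-1]},{},{}]' - 50;  python3 - <<'E'
from h import *
togo(0,0,0)
S={}
for n,(x0,y0,x1,y1) in dict(side=(165,60,290,190),top=(100,190,220,330)).items():
    im=manip.capture(n)[:,:,::-1];cv2.imwrite(f'pics/{n}5.png',im);S[n]=cv2.resize(im[y0:y1,x0:x1],(400,int(400*(y1-y0)/(x1-x0))))
o=np.zeros((470,800,3),np.uint8)
for i,k in enumerate(S):o[:S[k].shape[0],400*i:400*i+400]=S[k]
cv2.imwrite('pics/g5.png',o)
E
```

```text
time: 15.88
eef_pos: [422.6, 269.6, 363.6]
tcp_rot: [-3.141, -0.0, 2.943]
force: [-1.3, 0.4, 0.2]
width: 9.1
grip_force: 28.1
time: 16.75
eef_pos: [423.5, 269.2, 471.3]
tcp_rot: [-3.141, -0.0, 2.943]
force: [-0.4, -0.0, -0.6]
width: 8.9
grip_force: 51.9
togo [ 361.72 -347.39  316.58] turn 0 F [-0.38 -0.02 -0.6 ] w 8.9 g 51.91 t 16.75
```

View pics/g5.png

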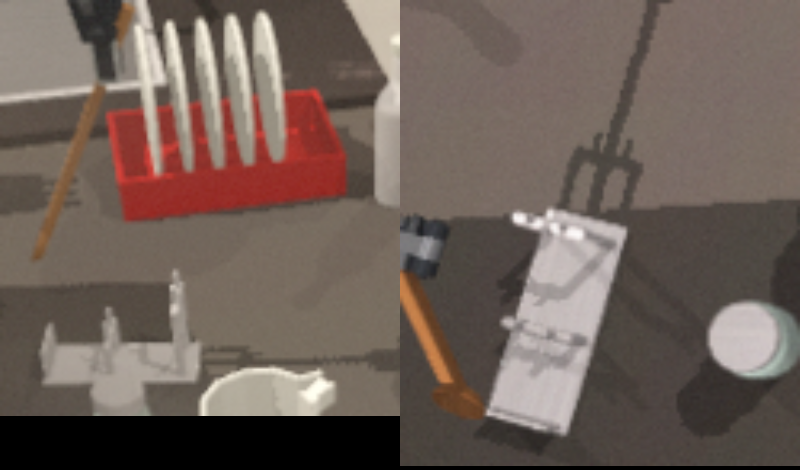

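The spoon is out of the rest and steeply tilted. Its tip is at crop (38,258) in the side view and (466,414) in the top view, and its end is at (126,8) in the side view.

Run:
```python
from h import *
S=lambda x,y:(165+x/3.2-.35,60+y/3.2-.35); T=lambda x,y:(100+(x-400)/3.333-.35,190+y/3.333-.35)
p,g=tri(S(38,258),T(466,414)); s=manip.state(); G=s['eef_pos']-[0,0,155]
d=G-p; print('tip',p,g,'grip',G,'d',d,np.linalg.norm(d),'slope',np.degrees(np.arctan2(d[2],np.hypot(*d[:2]))),'yaw',np.degrees(np.arctan2(d[1],d[0])))
# side image: stem plane (tool xz) intersect with side rays
a=s['tcp_rot'][2]; nrm=np.array([np.sin(a),-np.cos(a),0])
for q in((38,258),(126,8),(85,122)):
    o,r=ray('side',S(*q)); X=o+r*((G-o)@nrm/(r@nrm)); print(X, X-G)
```

```text
tip [333.57 286.33 125.45] 3.823788406721515 grip [423.46 269.3  315.81] d [ 89.89 -17.03 190.37] 211.21180408494524 slope 64.33079799235017 yaw -10.730620640485693
[335.44 287.03 125.07] [ -88.03   17.74 -190.74]
[444.3  265.1  355.73] [20.84 -4.2  39.92]
[397.97 274.43 258.94] [-25.49   5.14 -56.87]
```

In the tool's units: -20 mm is -0.8, -10 mm is -0.4, -0.13 rad is -0.65.

```bash
python3 jog.py '[{"trans":[0,0,-0.6]},{"trans":[0,0,-1]},{"trans":[0,0,-0.8]},{"trans":[0,0,-0.4]},{"twist":-0.5},{"twist":-0.65},{"twist":-0.65},{"twist":-0.65},{"twist":-0.46},{}]'; python3 -c "
from h import *
togo(561.4,47.2,385,3.525)"
```

```text
time: 18.1
eef_pos: [423.6, 269.4, 541.6]
tcp_rot: [-3.141, -0.001, -2.759]
force: [-0.5, -0.2, 0.3]
width: 8.9
grip_force: 51.9
togo [ -45.01 -257.51    1.58] turn -0.001 F [-0.54 -0.18  0.26] w 8.9 g 51.87 t 18.1
```

```bash
python3 jog.py '[{"trans":[-0.12,-0.6,0]},{"trans":[-0.2,-1.2,0]},{"trans":[-0.24,-1.44,0]},{"trans":[-0.28,-1.6,0]},{"trans":[-0.28,-1.6,0]},{"trans":[-0.24,-1.44,0]},{"trans":[-0.2,-1.2,0]},{"trans":[-0.16,-0.8,0]},{"trans":[-0.08,-0.4,0]},{}]'
python3 - <<'E'
from h import *
togo(561.4,47.2,385,3.525)
S={}
for n,(x0,y0,x1,y1) in dict(side=(200,80,320,220),top=(200,180,320,320)).items():
    im=manip.capture(n)[:,:,::-1];cv2.imwrite(f'pics/{n}6.png',im);S[n]=cv2.resize(im[y0:y1,x0:x1],(400,466))
cv2.imwrite('pics/g6.png',np.hstack(list(S.values())))
E
```

```text
time: 19.35
eef_pos: [561.6, 47.2, 541.6]
tcp_rot: [-3.141, -0.0, -2.76]
force: [-0.9, 0.4, 0.6]
width: 9.2
grip_force: 51.9
togo [0.1  0.06 1.55] turn -0.002 F [-0.93  0.39  0.61] w 9.2 g 51.88 t 19.35
```

View pics/g6.png

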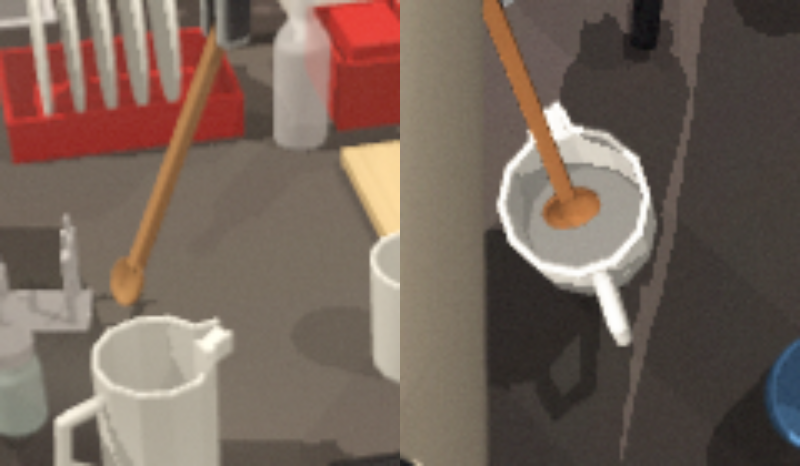

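The spoon hangs over the jug, with its bowl tip at crop (125,303) in the side view and (574,226) in the top view. I'll check the tip in the jug frame.

Run:
```python
from h import *
S=lambda x,y:(200+x/3.333-.35,80+y/3.333-.35); T=lambda x,y:(200+(x-400)/3.333-.35,180+y/3.333-.35)
p,g=tri(S(125,303),T(574,226)); s=manip.state(); G=s['eef_pos']-[0,0,155]
u=np.array([np.cos(.384),np.sin(.384)]);v=np.array([-u[1],u[0]])
J=lambda P:((P[:2]-[496.5,21])@u,(P[:2]-[496.5,21])@v,P[2])
d=G-p;print(p,g,J(p),J(G),np.degrees(np.arctan2(d[2],np.hypot(*d[:2]))))
```

```text
[476.04  14.93 191.83] 5.504610800904931 (np.float64(-21.246589512220325), np.float64(2.034237799888664), np.float64(191.83077014626951)) (np.float64(70.2333433358586), np.float64(1.2503255596984673), np.float64(386.61361690155934)) 64.84205276323502
```

In the tool's units: -1 mm is -0.04, 25 mm is 1.

```bash
python3 jog.py '[{"trans":[0,-0.04,0.4]},{"trans":[0,0,0.8]},{"trans":[0,0,1]},{"trans":[0,0,1]},{"trans":[0,0,1]},{"trans":[0,0,1]},{"trans":[0,0,0.8]},{"trans":[0,0,0.48]},{"trans":[0,0,0.24]},{}]'; python3 jog.py '[{"trans":[0,0,0.12]},{"trans":[0,0,0.12]},{"trans":[0,0,0.08]},{"trans":[0,0,0.08]},{},{}]'
```

```text
time: 20.7
eef_pos: [561.8, 47.1, 373.7]
tcp_rot: [3.142, -0.0, -2.758]
force: [-0.1, 0.1, 0.6]
width: 9.2
grip_force: 51.9
time: 21.45
eef_pos: [561.8, 47.0, 363.7]
tcp_rot: [-3.142, 0.0, -2.758]
force: [0.6, -0.1, -1.0]
width: 9.1
grip_force: 51.9
```

In the tool's units: 2 mm is 0.08, 1 mm is 0.04.

```bash
python3 jog.py '[{"trans":[0,0,0.08]},{"trans":[0,0,0.08]},{"trans":[0,0,0.04]},{},{}]'; python3 jog.py '[{"trans":[0,0,0.04]},{"trans":[0,0,0.04]},{},{}]';python3 jog.py '[{"trans":[0,0,0.04]},{"trans":[0,0,0.04]},{},{}]'
```

```text
time: 22.08
eef_pos: [561.8, 47.0, 358.7]
tcp_rot: [-3.142, 0.0, -2.758]
force: [-0.8, 0.3, -0.8]
width: 9.2
grip_force: 51.9
time: 22.58
eef_pos: [561.8, 47.0, 356.7]
tcp_rot: [-3.142, -0.0, -2.758]
force: [0.4, -0.1, -0.9]
width: 9.1
grip_force: 51.9
time: 23.08
eef_pos: [561.8, 47.0, 354.7]
tcp_rot: [-3.142, 0.0, -2.758]
force: [0.2, 0.5, -0.5]
width: 9.0
grip_force: 51.9
```

In the tool's units: 1 mm is 0.04.

```bash
python3 jog.py '[{"trans":[0,0,0.04]},{"trans":[0,0,0.04]},{},{}]';python3 jog.py '[{"trans":[0,0,0.04]},{"trans":[0,0,0.04]},{},{}]'
python3 - <<'E'
from h import *
S={}
for n,(x0,y0,x1,y1) in dict(side=(200,80,320,220),top=(200,180,320,320)).items():
    im=manip.capture(n)[:,:,::-1];cv2.imwrite(f'pics/{n}7.png',im);S[n]=cv2.resize(im[y0:y1,x0:x1],(400,466))
cv2.imwrite('pics/g7.png',np.hstack(list(S.values())))
E
```

```text
time: 23.58
eef_pos: [562.3, 47.1, 353.3]
tcp_rot: [-3.141, 0.002, -2.758]
force: [0.8, 0.5, 5.3]
width: 9.0
grip_force: 52.7
time: 24.08
eef_pos: [563.2, 47.5, 352.2]
tcp_rot: [-3.141, 0.005, -2.758]
force: [2.8, 1.4, 10.4]
width: 8.9
grip_force: 53.2
```

View pics/g7.png

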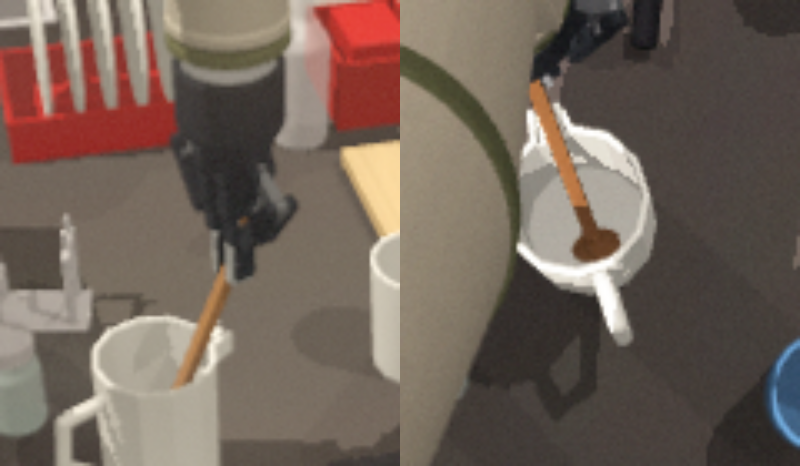

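The bowl is on the jug's floor (10 N up, height as predicted) and the stem passes through the lip gap at about crop (555,130). I'll ease off and move the stem toward the lip.

```bash
python3 jog.py '[{"trans":[0,0,-0.04]},{"trans":[-0.04,0,0]},{"trans":[-0.04,0,0]},{},{}]'; python3 jog.py '[{"trans":[-0.04,0,0]},{"trans":[-0.04,0,0]},{},{}]'
```

```text
time: 24.8
eef_pos: [564.1, 47.8, 352.4]
tcp_rot: [-3.141, 0.001, -2.758]
force: [-0.5, -0.4, 7.0]
width: 8.9
grip_force: 52.6
time: 25.3
eef_pos: [565.1, 48.1, 352.0]
tcp_rot: [-3.142, -0.001, -2.759]
force: [-2.2, -1.4, 7.6]
width: 8.9
grip_force: 52.7
```

The rows are not in the units I measure in: shifts go in units of 25 mm and turns go in units of 0.2 rad. I convert before sending: -1 mm is -0.04, -0.5 mm is -0.02.

```bash
python3 jog.py '[{"trans":[-0.04,0,-0.02]},{"trans":[-0.04,0,0]},{},{}]'; python3 jog.py '[{},{},{},{},{}]' 35; python3 -c "
from h import *
im=manip.capture('side')[:,:,::-1];cv2.imwrite('pics/side8.png',im)
im=manip.capture('top')[:,:,::-1];cv2.imwrite('pics/top8.png',im)"
```

```text
time: 25.8
eef_pos: [567.1, 49.1, 351.9]
tcp_rot: [3.141, -0.001, -2.758]
force: [-3.5, -1.2, 1.7]
width: 9.2
grip_force: 51.8
time: 26.42
eef_pos: [567.4, 49.3, 352.2]
tcp_rot: [-3.142, 0.0, -2.758]
force: [-0.5, 0.6, 0.5]
width: 35.0
grip_force: 0.0
```

In the tool's units: -20 mm is -0.8, -40 mm is -1.6.

```bash
python3 jog.py '[{"trans":[0,0,-0.2]},{"trans":[0,0,-0.6]},{"trans":[0,0,-1]},{"trans":[0,0,-1.2]},{"trans":[0,0,-1.2]},{"trans":[0,0,-1.2]},{"trans":[-0.8,0,-0.4]},{"trans":[-1.6,0,0]},{"trans":[-1.6,0,0]},{}]'
python3 - <<'E'
from h import *
S={}
for n,(x0,y0,x1,y1) in dict(side=(200,80,320,220),top=(200,180,320,320)).items():
    im=manip.capture(n)[:,:,::-1];cv2.imwrite(f'pics/{n}9.png',im);S[n]=cv2.resize(im[y0:y1,x0:x1],(400,466))
cv2.imwrite('pics/g9.png',np.hstack(list(S.values())))
E
```

```text
time: 27.78
eef_pos: [661.6, 88.0, 497.6]
tcp_rot: [3.141, 0.001, -2.757]
force: [-1.1, -0.5, -1.2]
width: 35.0
grip_force: 0.0
```

View pics/g9.png

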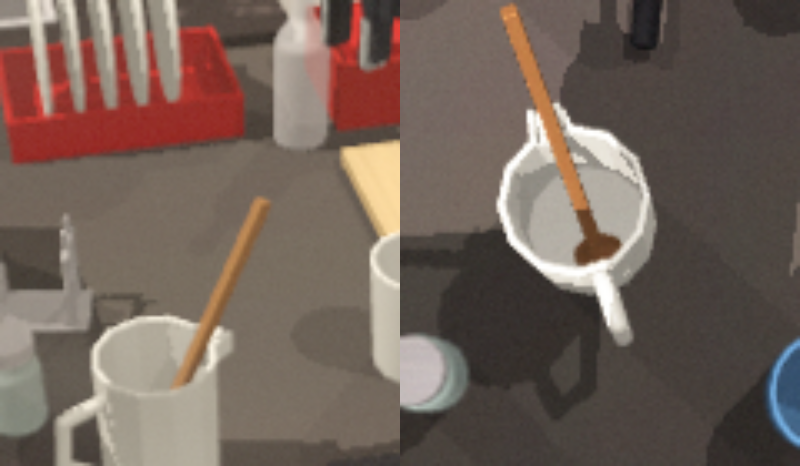

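The spoon leans through the lip gap, with its handle end at crop (263,203) in the side view and (510,12) in the top view. The jug is at the same pixels as before.

Run:
```python
from h import *
S=lambda x,y:(200+x/3.333-.35,80+y/3.333-.35); T=lambda x,y:(200+(x-400)/3.333-.35,180+y/3.333-.35)
p,g=tri(S(263,203),T(510,12));u=np.array([np.cos(.384),np.sin(.384)]);v=np.array([-u[1],u[0]]);q=p[:2]-[496.5,21]
print(p,g,q@u,q@v)
if q@u>65 and abs(q@v)<40: print(manip.close_job())
```

```text
[589.1   55.08 233.63] 0.1637231150596981 98.62608321093637 -3.0956347050793056
the job is handed in; nothing more can be done
None
```

The job is handed in: the lid sits knob up on the cork mat, and the spoon stands bowl-down in the jug, leaning out over the lip with its handle end about 99 mm out and 3 mm off the lip's middle line. No verdict was returned, and I judged the stem's contact with the lip from the pictures only.

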